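# Slide a sunken steel bar out over the edge, pinch it and seat it in the assembly cradle

### The job

The thin steel bar lies sunk in the long grey storage block, where its sides cannot be gripped. Lower a fingertip slowly onto it, press it down and slide it lengthwise, forcing over the stiff little flap at the block's open end, until about a third of its length sticks out; then let go of it, pinch the free end, lift the bar out, lay it flat in the close-fitting channel of the short bare-metal cradle and push it home against the cradle's end stop. The bar bends: never press or push it against either block with more than about 25 N, do not drop it, and do not shift the roll of tape or the small transformer.

Things in the scene. Friction and masses are not known exactly. Their poses are not given: they have to be found in the camera images.
- bar: Flat steel bar, 100 long (own x) x 40 wide (y) x 3 mm, about 0.09 kg, loose, same both ways round. Origin: centre of its underside. Starts in the storage block's channel, its end 5 to 30 mm behind the open edge. A fingertip pressing about 18 N drags it along and past the flap; under 10 N it may slip. Rigid: touch it at about 5 mm/s, a knock counts as force. Tips off if over 50 mm overhangs.
- store_block: Grey fixed storage block, 145 x 60 mm. In its top a channel along own x, 135 long, 44 wide (bar has 2 mm play each side), floor at z = 36 mm in the block's frame; lips 8 wide, 2.5 high, so the bar stands just 0.5 mm proud. Open at -x (about towards the robot; flap there), end stop 3 mm high at +x. Base plate 6 mm wider. Origin: under the channel's middle, 0 to 4 mm below the bench top (varies).
- store_block_edge (a point): Middle of the open edge of the storage block's channel floor, at x = -67.5 mm, z = 36 mm in the block's frame; axes as the block's (x points in). Just outside it a stiff little steel flap, 24 mm wide, stands 2.5 mm above the floor; the sliding bar's end must force it over outward (about 3 N along the channel), and it stays down, sticking 11 mm out below the floor.
- cradle: Short fixed aluminium cradle, 77 x 60 mm; channel along own x, 42 wide (bar has 1 mm play each side), 65 long, floor at z = 36 mm in its frame, lips 9 wide, 2.5 high, not chamfered; open at -x, rigid end stop 10 mm high at +x, its face at x = 32.5 mm. Base plate 6 mm wider. Origin: under the channel's middle, 0 to 4 mm below the bench top. Bar home: its centre at x = -17.5, y = 0, z = 36 mm here.
- cradle_edge (a point): Middle of the open edge of the cradle's channel floor, at x = -32.5 mm, z = 36 mm in the cradle's frame; axes as the cradle's.
- tape_roll: Roll of black tape, 73 mm across, 19 mm high, loose bystander. Origin: centre of its underside.
- choke_transformer: Small transformer with a yellow winding, 30x34x32 mm, loose bystander. Origin: centre of its underside.
Things that resemble listed ones, but are neither listed nor needed, are in the scene too. Several things have the shape of the bar; the one meant has the colours described above.

How it is judged (in metres and radians):
On the way, in this order (a step that is already met when the one before it is completed fails the run):
1. the bar lies flat in the storage block's channel, let go, with its end 20 to 47 mm out over the open edge (x of bar in the frame of store_block_edge between 0.003 and 0.03 m and z of bar in the frame of store_block_edge between -0.002 and 0.003 m and angle between bar's own z axis and vertical below 0.04 rad and contact force between the fingers and bar below 0.1 N and linear speed of bar below 0.01 m/s), for 0.2 s.
2. the bar is held by the fingers and lifted clear of the storage block (height (world z) of bar above 0.055 m and contact force between the fingers and bar above 0.5 N and contact force between bar and store_block below 0.05 N), for 0.2 s.
At the end, for the whole second after the job is handed in: The bar lies flat and at rest on the cradle's channel floor, between the lips (centre within 2.5 mm of the channel's middle, within 0.05 rad of its direction, its underside within 1.5 mm of the floor, tilt under 0.03 rad), its end within 3 mm of the end stop (x of bar in the frame of cradle between -0.0205 and -0.0155 m and y of bar in the frame of cradle between -0.0025 and 0.0025 m and z of bar in the frame of cradle between 0.034 and 0.0375 m and angle between bar's own z axis and vertical below 0.03 rad and angle between the x axis of bar and the x axis of cradle, either way round below 0.05 rad and linear speed of bar below 0.01 m/s); the robot touches nothing.
It fails at once if the bar is pressed or pushed against the storage block with more than 30 N (contact force between bar and store_block above 30 N).
It fails at once if the bar is pressed or pushed against the cradle with more than 30 N (contact force between bar and cradle above 30 N).
It fails at once if the bar is dropped: it falls below the channel floors (height (world z) of bar below 0.02 m).
It fails at once if the roll of tape is shifted more than 20 mm (distance of tape_roll from where it was at the start of the episode above 0.02 m).
It fails at once if the small transformer is shifted more than 20 mm (distance of choke_transformer from where it was at the start of the episode above 0.02 m).
It also fails if it takes over 72 s, if anything falls off the work surface, if the arm or the gripper's body presses on something with over 40 N, if the wrist force passes 120 N, or if a joint passes its speed limit or range.

### The arm

A 6-joint arm with a two-finger parallel gripper is mounted at the origin on a cart in front of the work surface, level with it; the furniture and walls round the work are solid. World frame = base frame: x ahead of the robot, y to its left, z up, the work surface at z = 0. Lengths are in m, angles in degrees, forces in N, time in s.
With the tool pointing down it reaches from about 0.4 to 0.825 m from the base axis. Payload 7 kg.
Tool frame: the origin (TCP) lies at the very end of the fingers, on their centre line; the grasp point (between the pads) lies 19 mm behind it (ctrl.hold_point_z is the distance from the TCP to the grasp point, in m); z points along the fingers, y is the line along which they close (so a half turn about z gives the same grasp; the last joint's range is limited). The gripper opens to 88 mm and grips with 3 to 60 N. Pads are 19 mm wide; open, the fingers measure 130 mm over their backs; the gripper's body (78 mm by 193 mm) begins 47 mm behind the grasp point.
Start: joints at [-55.056, 20.546, 0.682, 0, -70.136, -16.507], TCP at [0.213, -0.64, 0.227] pointing down, gripper open.
Joint ranges: [-176.03, 176.03], [-82.01, 121.73], [-58.28, 71.71], [-173.87, 95.51], [-174.79, -0.11], [-173.66, 173.66]. Speed limits (degrees/s): [136.94, 136.94, 172.46, 180, 180, 180].

### API

Orientations are given as [roll, pitch, yaw] about the fixed x, y, z axes, in that order (R = Rz(yaw) Ry(pitch) Rx(roll)).
In Python, from plant import sensors, viewer, workorder, ctrl gives the robot as it stands.
- The arm moves only by the shell command python3 -m pendant 'ROWS'. ROWS is JSON, a list of rows, each a list of 3 entries, a list of its own where there are three numbers: the opening, from -1 (shut) to 1 (fully open), so that 0 is half open, then the shift along the tool's x, y, z in m, then the turn, a rotation vector about the tool's x, y, z in degrees. A call has 1 to 10 rows; each row is the pose to reach, as a shift and turn from the pose commanded when the call began, along the tool's axes at that moment; what a row does not reach only later rows make up. A row lasts 1/12 s, in which the tool goes at most 41.7 mm and 7.16 degrees, less where a joint would pass 70% of its speed; a pose out of reach is approached as far as the arm can. A call with a gripper value outside its range is refused whole. The fingers move at their own pace and stop on an object; the grip force is fixed at half the most. Time passes only in rows, so rows that repeat a pose let the fingers close. It gives the time, the measured TCP pose, the force, the opening and the grip force at its end, in the units of the state.
- sensors.get_obs(): the state, without advancing time (a new reading comes with each control period).
- viewer.snapshot(name): name is "side" or "top"; returns the picture (480x640x3 uint8, red, green, blue); there is no depth.
- viewer.camera_params(name): a dict with "fx", "fy", "cx", "cy" (pixels), "dist" ([k1, k2, p1, p2, k3] as OpenCV has them; the pictures are not rectified), "extrinsics" (4x4, takes a point from world to camera coordinates). Camera axes: x right, y up, looking along -z (the intrinsics and any distortion apply to the point x, -y, -z); pixel columns grow to the right and rows downward; lengths in m; the calibration is good to about 2 mm. A picture is of the moment at which its call begins. camera_params takes no time and is no camera call.
- workorder.close_job(): hands the job in; it is judged then, once.
The state is a dict: "clock": time; "joint_pos": joint angles; "qvel": joint speeds; "tau": joint torques, N m; "tool_pos": TCP position; "orientation": TCP orientation; "force": force on the tool from outside, world axes, zero at the start; "moment": the same for the moment, N m; "opening": finger opening in m; "gripper_force": force on a finger pad.
Only numpy, scipy, OpenCV 4.12 (cv2) and the standard library are available. Lean on these libraries where they do the work, as an engineer would, in place of code of your own. Each camera call takes 0.05 s, during which the arm holds its last target. There are 200 camera calls.

## Working session

There is one attempt and no reset: what is moved stays moved. The work goes in short steps, Python scripts to look and compute and a shell command to move; the robot and the scene stay as the last step left them, time stands still between calls to the robot, and variables do not carry over. Pictures are saved under pics/ and viewed, at most 10 in all, crops included, and the job is handed in when it is done.

```bash
ls; mkdir -p pics; python3 - <<'E'
from plant import sensors, viewer, ctrl
import cv2, numpy as np
for n in ("side","top"):
    cv2.imwrite(f"pics/{n}0.png", viewer.snapshot(n)[:,:,::-1])
    p=viewer.camera_params(n); print(n,{k:np.round(v,4).tolist() for k,v in p.items()})
o=sensors.get_obs(); print(o); print(ctrl.hold_point_z)
E
```

```text
pics
side {'fx': 619.4982, 'fy': 619.4982, 'cx': 313.1511, 'cy': 240.3993, 'dist': [-0.2201, 0.0, 0.0, 0.0, 0.0], 'extrinsics': [[-0.9081, -0.4186, 0.011, 0.641], [0.2617, -0.5469, 0.7953, -0.0948], [-0.3269, 0.725, 0.6062, -1.1323], [0.0, 0.0, 0.0, 1.0]]}
top {'fx': 495.4654, 'fy': 495.4654, 'cx': 307.6863, 'cy': 238.6077, 'dist': [0.0472, 0.0, 0.0, 0.0, 0.0], 'extrinsics': [[-0.0025, -0.9992, -0.0394, 0.2081], [0.9823, -0.0099, 0.1869, -0.6252], [-0.1871, -0.0383, 0.9816, -0.7711], [0.0, 0.0, 0.0, 1.0]]}
{'clock': 0.1, 'joint_pos': array([-5.50581756e+01,  2.05872039e+01,  6.39129230e-01, -1.70008091e-02,
       -7.01344787e+01, -1.65091963e+01]), 'qvel': array([ 0.0706589 , -0.10641045,  0.15153598,  0.06507906, -0.03255804,
       -0.02174106]), 'tau': array([-1.39893877e-03, -5.84164524e+01,  2.93752724e+01,  7.01563731e+00,
        1.02125737e-02, -5.96063069e-05]), 'tool_pos': array([ 0.21329144, -0.63996564,  0.22572092]), 'orientation': array([ 1.79916308e+02, -8.13738430e-03, -1.61573155e+02]), 'force': array([-0.27984888,  0.81725393, -0.41111614]), 'moment': array([-0.00016076,  0.01072632, -0.05938462]), 'gripper_force': 0.0, 'opening': 0.08775747497196355}
0.0188
```

View pics/top0.png

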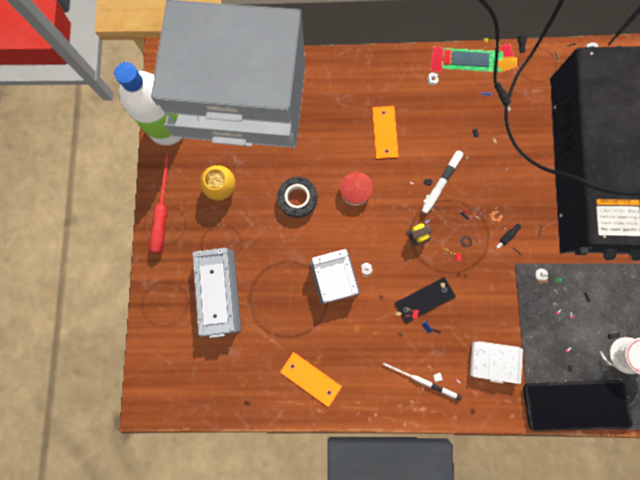

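View pics/side0.png

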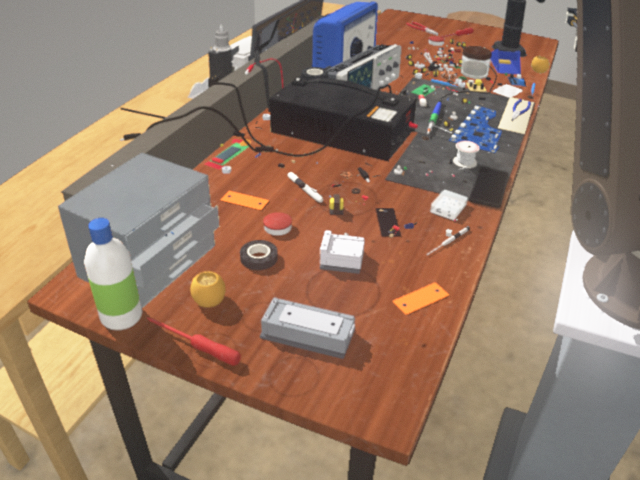

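The top view shows the storage block at (216,292) with a silver bar at (213,293), and the cradle at (335,276), open end towards the robot. The tape roll is at (297,197) and the transformer at (419,234). Possible mistakes for the bar are the orange bars at (385,132) and (311,379) and the black plate at (425,300). I choose the silver bar in the grey block.

```bash
cat > h.py <<'E'
import cv2, numpy as np
from plant import viewer
def cam(n):
    p=viewer.camera_params(n); K=np.array([[p['fx'],0,p['cx']],[0,p['fy'],p['cy']],[0,0,1]]); return K,np.array(p['dist']),np.array(p['extrinsics'])
def ray(n,uv):
    K,d,E=cam(n); q=cv2.undistortPoints(np.array(uv,float).reshape(-1,1,2),K,d)[:,0]
    v=np.c_[q[:,0],-q[:,1],-np.ones(len(q))]; R=E[:3,:3]
    return -R.T@E[:3,3], v@R
def plane(n,uv,z):
    c,v=ray(n,uv); return c+v*((z-c[2])/v[:,2])[:,None]
def proj(n,P):
    K,d,E=cam(n); P=np.array(P,float).reshape(-1,3)@E[:3,:3].T+E[:3,3]
    return cv2.projectPoints(P*[1,-1,-1],np.zeros(3),np.zeros(3),K,d)[0][:,0]
E
python3 - <<'E'
import cv2
a=cv2.imread('pics/top0.png')[238:348,182:372]; cv2.imwrite('pics/topc.png',cv2.resize(a,None,fx=4,fy=4,interpolation=cv2.INTER_CUBIC))
a=cv2.imread('pics/side0.png')[220:365,250:380]; cv2.imwrite('pics/sidec.png',cv2.resize(a,None,fx=4,fy=4,interpolation=cv2.INTER_CUBIC))
E
```

```text
(no output)
```

View pics/topc.png

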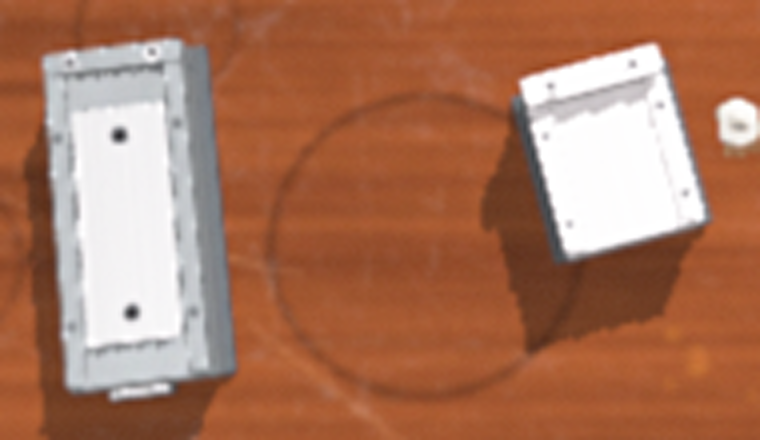

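View pics/sidec.png

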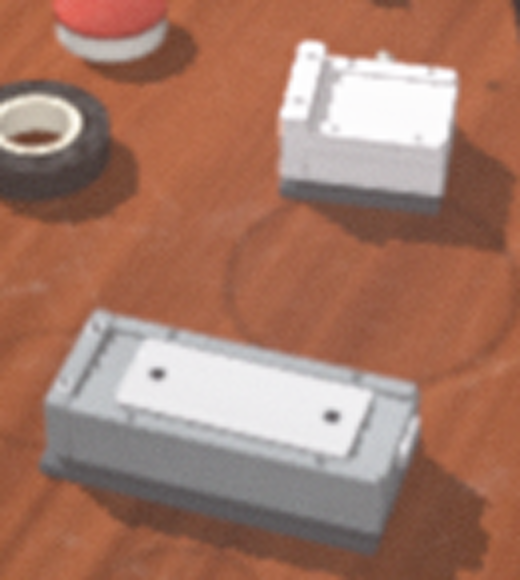

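The crops confirm the silver bar with two black holes sunk in the grey block, at crop (120,134) and (131,312), with the flap at (140,390). The cradle is open towards the robot, with its stop at the far end. Next I triangulate the features.

```bash
python3 - <<'E'
import numpy as np, cv2
from h import *
T=lambda p:np.array(p)/4-.375+[182,238]
S=lambda p:np.array(p)/4-.375+[250,220]
def tri(t,s):
    a,u=ray('top',T(t)); b,v=ray('side',S(s)); u=u[0];v=v[0]
    k=np.linalg.lstsq(np.c_[u,-v],b-a,rcond=None)[0]
    p,q=a+k[0]*u,b+k[1]*v; return np.round((p+q)/2*1e3,1),np.round((p-q)*1e3,1)
for n,t,s in [('hole+',(119,134),(158,374)),('hole-',(131,312),(332,416)),
 ('st +x+y',(43,58),(45,403)),('st +x-y',(183,40),(97,312)),('st -x+y',(67,390),(378,487)),
 ('cr +x+y',(520,82),(284,115)),('cr +x-y',(657,45),(303,43)),('cr -x-y',(708,218),(456,70)),('cr -x+y',(568,260),(443,140)),
 ('scr',(633,64),(319,59)),('scr2',(551,87),(300,102)),('flap',(140,390),(408,440))]:
    print(n,*tri(t,s))
print('bar corners', np.round(plane('top',T([(72,113),(165,100),(86,350),(183,340)]),.037)*1e3,1).tolist())
print('store top', np.round(plane('top',T([(43,58),(183,40),(67,390)]),.037)*1e3,1).tolist())
im=cv2.imread('pics/top0.png')
print(im[262:330:4,205].tolist()); print(im[300,192:242].min(1).tolist()); print(im[285,305:365].min(1).tolist())
E
```

```text
hole+ [577.5 373.   32.7] [-1.8 -0.6 -0.4]
hole- [501.5 365.   33.3] [-2.4 -0.7 -0.2]
st +x+y [611.8 407.9  32. ] [-2.7 -0.8 -0.7]
st +x-y [619.5 347.1  29.5] [-2.5 -0.8 -0.6]
st -x+y [469.5 391.7  31. ] [-3.1 -0.9 -0.2]
cr +x+y [598.  198.8  40. ] [-2.5 -0.7 -0.4]
cr +x-y [614.1 139.7  37.4] [-2.8 -0.8 -0.4]
cr -x-y [540.8 119.3  30.9] [-4.  -1.1 -0.3]
cr -x+y [523.8 179.3  36.3] [-5.6 -1.6 -0.3]
scr [603.7 149.6  38.3] [1.4 0.4 0.2]
scr2 [595.7 185.5  39.2] [-2.3 -0.7 -0.4]
flap [469.1 360.9  29.5] [-2.8 -0.8 -0.2]
bar corners [[585.3, 392.4, 37.0], [590.6, 352.2, 37.0], [484.4, 382.4, 37.0], [488.3, 341.3, 37.0]]
store top [[609.5, 406.0, 37.0], [616.9, 345.1, 37.0], [468.0, 389.7, 37.0]]
[[205, 202, 198], [240, 239, 240], [241, 239, 241], [241, 240, 242], [242, 241, 243], [242, 241, 242], [242, 241, 242], [241, 240, 241], [241, 239, 241], [241, 239, 241], [242, 241, 242], [242, 241, 243], [243, 241, 243], [245, 243, 245], [245, 244, 246], [250, 249, 250], [182, 181, 176]]
[37, 34, 30, 63, 132, 190, 197, 195, 186, 173, 217, 242, 243, 240, 240, 240, 241, 242, 243, 243, 242, 243, 244, 244, 242, 244, 245, 244, 244, 244, 244, 244, 245, 233, 197, 195, 196, 196, 194, 171, 145, 137, 133, 126, 127, 123, 90, 50, 44, 45]
[32, 33, 34, 35, 37, 32, 37, 38, 36, 36, 52, 74, 72, 126, 235, 255, 255, 254, 254, 254, 253, 253, 253, 253, 253, 253, 253, 253, 253, 253, 253, 253, 254, 253, 253, 253, 253, 254, 254, 254, 254, 254, 254, 254, 252, 247, 250, 236, 212, 236, 249, 202, 129, 76, 51, 47, 50, 47, 47, 49]
```

```bash
python3 -m pendant '[[-1,[-0.367,0.447,0.026],[0,0,-78]],[-1,[-0.367,0.447,0.026],[0,0,-78]],[-1,[-0.367,0.447,0.026],[0,0,-78]],[-1,[-0.367,0.447,0.026],[0,0,-78]],[-1,[-0.367,0.447,0.026],[0,0,-78]],[-1,[-0.367,0.447,0.026],[0,0,-78]],[-1,[-0.367,0.447,0.026],[0,0,-78]],[-1,[-0.367,0.447,0.026],[0,0,-78]],[-1,[-0.367,0.447,0.026],[0,0,-78]],[-1,[-0.367,0.447,0.026],[0,0,-78]]]'; python3 go.py 0.548 0.37 0.12 -83.6
```

```text
clock: 0.93
tool_pos: [0.3622, -0.2497, 0.2077]
orientation: [-180.0, 0.0, -89.6]
force: [1.2, 0.1, -0.0]
opening: 0.0267
gripper_force: 0.0
shift [-0.6184 -0.19    0.0878] turn [-0.01  0.   -6.01] f [ 1.22  0.12 -0.01] t 0.93
```

```bash
python3 -m pendant '[[-1,[-0.618,-0.19,0.088],[0,0,-6]],[-1,[-0.618,-0.19,0.088],[0,0,-6]],[-1,[-0.618,-0.19,0.088],[0,0,-6]],[-1,[-0.618,-0.19,0.088],[0,0,-6]],[-1,[-0.618,-0.19,0.088],[0,0,-6]],[-1,[-0.618,-0.19,0.088],[0,0,-6]],[-1,[-0.618,-0.19,0.088],[0,0,-6]],[-1,[-0.618,-0.19,0.088],[0,0,-6]],[-1,[-0.618,-0.19,0.088],[0,0,-6]],[-1,[-0.618,-0.19,0.088],[0,0,-6]]]'; python3 go.py 0.548 0.37 0.075 -83.6
```

```text
clock: 1.77
tool_pos: [0.4831, 0.1453, 0.1513]
orientation: [-180.0, 0.0, -83.9]
force: [0.6, -1.9, 0.2]
opening: 0.0009
gripper_force: 0.0
shift [-0.2166 -0.0883  0.0764] turn [-0.    0.   -0.31] f [ 0.63 -1.93  0.23] t 1.77
```

```bash
python3 -m pendant '[[-1,[-0.2,-0.084,0.07],[0,0,0]],[-1,[-0.2,-0.084,0.07],[0,0,0]],[-1,[-0.2,-0.084,0.07],[0,0,0]],[-1,[-0.2,-0.084,0.07],[0,0,0]],[-1,[-0.2,-0.084,0.07],[0,0,0]],[-1,[-0.2,-0.084,0.07],[0,0,0]],[-1,[-0.2,-0.084,0.07],[0,0,0]],[-1,[-0.2,-0.084,0.07],[0,0,0]],[-1,[-0.2,-0.084,0.07],[0,0,0]],[-1,[-0.2,-0.084,0.07],[0,0,0]]]'; python3 go.py 0.548 0.37 0.045 -83.6
```

```text
clock: 2.6
tool_pos: [0.5455, 0.3501, 0.082]
orientation: [180.0, -0.0, -84.0]
force: [-0.6, -0.4, 0.1]
opening: 0.0004
gripper_force: 0.0
shift [-0.0196 -0.0046  0.037 ] turn [ 0.   -0.   -0.37] f [-0.64 -0.4   0.09] t 2.6
```

```bash
python3 -m pendant '[[-1,[-0.0195,-0.0045,0.013],[0,0,-0.4]],[-1,[-0.0195,-0.0045,0.025],[0,0,-0.4]],[-1,[-0.0195,-0.0045,0.025],[0,0,-0.4]],[-1,[-0.0195,-0.0045,0.025],[0,0,-0.4]]]'; python3 go.py 0.548 0.37 0.05 -83.6
python3 - <<'E'
from plant import viewer, sensors
import cv2
from h import *
a=viewer.snapshot('side')[:,:,::-1]; cv2.imwrite('pics/s1.png',cv2.resize(a[250:370,240:380],None,fx=4,fy=4,interpolation=cv2.INTER_CUBIC))
p=sensors.get_obs()['tool_pos']; print(((proj('side',p)-[240,250]+.375)*4))
E
```

```text
clock: 2.93
tool_pos: [0.5476, 0.3696, 0.0565]
orientation: [179.9, -0.1, -83.6]
force: [0.0, -0.9, -0.2]
opening: 0.0002
gripper_force: 0.0
shift [-0.0004 -0.0004  0.0065] turn [ 0.06 -0.05  0.02] f [ 0.   -0.87 -0.18] t 2.93
[[267.50104613 228.30594052]]
```

View pics/s1.png

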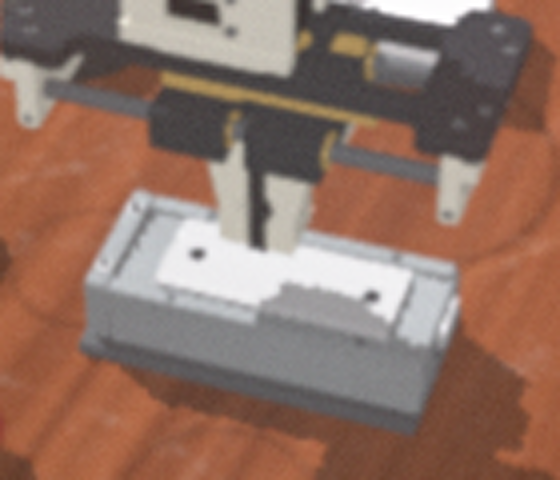

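Fingertips (crop 240,243 and 285,250) hover over the bar's middle, a little behind its centre. The flap is at (455,320). Now I lower slowly.

```bash
python3 -m pendant '[[-1,[0,0,0.004],[0,0,0]],[-1,[0,0,0.008],[0,0,0]],[-1,[0,0,0.012],[0,0,0]],[-1,[0,0,0.014],[0,0,0]],[-1,[0,0,0.015],[0,0,0]],[-1,[0,0,0.0155],[0,0,0]],[-1,[0,0,0.0155],[0,0,0]]]';python3 go.py 0.548 0.37 0.04 -83.6;  python3 -m pendant '[[-1,[0,0,0.0004],[0,0,0]],[-1,[0,0,0.0008],[0,0,0]],[-1,[0,0,0.0012],[0,0,0]],[-1,[0,0,0.0016],[0,0,0]]]';python3 go.py 0.548 0.37 0.038 -83.6
```

```text
clock: 3.57
tool_pos: [0.548, 0.3707, 0.041]
orientation: [180.0, -0.0, -83.5]
force: [-0.6, -0.7, -0.4]
opening: 0.0005
gripper_force: 0.0
shift [0.0007 0.0001 0.001 ] turn [ 0.01 -0.01  0.06] f [-0.61 -0.67 -0.4 ] t 3.57
clock: 3.9
tool_pos: [0.5481, 0.3708, 0.0396]
orientation: [-180.0, 0.0, -83.5]
force: [0.6, -0.0, -0.7]
opening: 0.0007
gripper_force: 0.0
shift [0.0008 0.0002 0.0016] turn [-0.01  0.01  0.06] f [ 0.57 -0.04 -0.65] t 3.9
```

```bash
python3 -m pendant '[[-1,[0,0,0.0004],[0,0,0]],[-1,[0,0,0.0008],[0,0,0]],[-1,[0,0,0.0008],[0,0,0]]]'
```

```text
clock: 4.15
tool_pos: [0.548, 0.3707, 0.0387]
orientation: [180.0, -0.0, -83.5]
force: [-0.6, -1.0, -0.8]
opening: 0.0002
gripper_force: 0.0
```

```bash
python3 -m pendant '[[-1,[0,0,0.0004],[0,0,0]],[-1,[0,0,0.0008],[0,0,0]],[-1,[0,0,0.0008],[0,0,0]]]'
```

```text
clock: 4.4
tool_pos: [0.548, 0.3707, 0.0379]
orientation: [180.0, -0.0, -83.5]
force: [0.6, -0.4, -1.1]
opening: 0.0006
gripper_force: 0.0
```

```bash
python3 -m pendant '[[-1,[0,0,0.0004],[0,0,0]],[-1,[0,0,0.0008],[0,0,0]],[-1,[0,0,0.0008],[0,0,0]]]'
```

```text
clock: 4.65
tool_pos: [0.5481, 0.3708, 0.0372]
orientation: [-180.0, 0.0, -83.5]
force: [0.3, 0.4, 0.8]
opening: 0.0003
gripper_force: 0.0
```

```bash
python3 -m pendant '[[-1,[0,0,0.0004],[0,0,0]],[-1,[0,0,0.0006],[0,0,0]],[-1,[0,0,0.0006],[0,0,0]]]'
```

```text
clock: 4.9
tool_pos: [0.5483, 0.3709, 0.0372]
orientation: [-180.0, 0.0, -83.5]
force: [-1.2, -1.1, 4.1]
opening: 0.0
gripper_force: 2.5
```

```bash
python3 -m pendant '[[-1,[0,0,0.0004],[0,0,0]],[-1,[0,0,0.0008],[0,0,0]],[-1,[0,0,0.001],[0,0,0]],[-1,[0,0,0.001],[0,0,0]]]'
```

```text
clock: 5.23
tool_pos: [0.5488, 0.3712, 0.0371]
orientation: [-179.9, 0.0, -83.5]
force: [-2.9, -1.3, 9.8]
opening: 0.0002
gripper_force: 5.2
```

```bash
python3 -m pendant '[[-1,[0,0,0.0004],[0,0,0]],[-1,[0,0,0.0008],[0,0,0]],[-1,[0,0,0.0012],[0,0,0]],[-1,[0,0,0.0014],[0,0,0]],[-1,[0,0,0.0014],[0,0,0]]]'; python3 go.py 0.4966 0.3647 0.037 -83.6
```

```text
clock: 5.65
tool_pos: [0.5494, 0.3716, 0.0371]
orientation: [-179.8, 0.1, -83.5]
force: [-3.6, -2.4, 17.1]
opening: 0.0005
gripper_force: 8.9
shift [ 0.0009  0.0532 -0.0001] turn [-0.19  0.09  0.12] f [-3.6  -2.36 17.11] t 5.65
```

```bash
python3 -m pendant '[[-1,[0,0.001,0],[0,0,0]],[-1,[0,0.002,0],[0,0,0]],[-1,[0,0.0035,0],[0,0,0]],[-1,[0,0.005,0],[0,0,0]],[-1,[0,0.0065,0],[0,0,0]],[-1,[0,0.008,0],[0,0,0]],[-1,[0,0.0095,0],[0,0,0]],[-1,[0,0.011,0],[0,0,0]],[-1,[0,0.0125,0],[0,0,0]],[-1,[0,0.0135,0],[0,0,0]]]'
```

```text
clock: 6.48
tool_pos: [0.5374, 0.3714, 0.0371]
orientation: [-179.6, 0.2, -83.5]
force: [3.5, 0.4, 12.4]
opening: 0.0005
gripper_force: 6.1
```

```bash
python3 -m pendant '[[-1,[0,0,0.0004],[0,0,0]],[-1,[0,0,0.0008],[0,0,0]],[-1,[0,0,0.0008],[0,0,0]]]'
cat > hole.py <<'E'
# bar holes seen in the side view: dark blobs with bright surround
import cv2, numpy as np, sys
from plant import viewer
from h import *
a=viewer.snapshot('side'); 
if len(sys.argv)>1: cv2.imwrite(sys.argv[1],cv2.resize(a[240:370,250:400,::-1],None,fx=4,fy=4,interpolation=cv2.INTER_CUBIC))
def blobs(a):
    g=a.min(2).astype(np.uint8); bh=cv2.morphologyEx(g,cv2.MORPH_BLACKHAT,np.ones((7,7)))
    n,l,s,c=cv2.connectedComponentsWithStats((bh>60).astype(np.uint8)); out=[]
    for i in range(1,n):
        if 250<c[i][0]<370 and 280<c[i][1]<360 and 3<s[i][4]<40:
            out.append((np.round(c[i],1).tolist(),int(s[i][4]),np.round(plane('side',c[i],.037)[0]*1e3,1).tolist()))
    return out
print(blobs(cv2.imread('pics/side0.png'))); print(blobs(a))
E
python3 hole.py
```

```text
clock: 6.73
tool_pos: [0.5373, 0.3714, 0.0371]
orientation: [-179.6, 0.2, -83.4]
force: [-0.2, 0.1, 18.3]
opening: 0.0007
gripper_force: 9.4
[([275.1, 306.0], 11, [605.4, 371.8, 37.0]), ([288.8, 313.0], 10, [577.1, 377.0, 37.0]), ([332.5, 323.8], 10, [501.5, 369.1, 37.0])]
[([276.1, 304.2], 8, [605.8, 367.3, 37.0]), ([270.0, 315.0], 5, [603.0, 394.7, 37.0]), ([294.7, 315.1], 9, [566.1, 377.3, 37.0]), ([338.4, 325.7], 9, [491.0, 369.0, 37.0])]
```

```bash
python3 -m pendant '[[-1,[0,0.0015,0],[0,0,0]],[-1,[0,0.003,0],[0,0,0]],[-1,[0,0.0045,0.0001],[0,0,0]],[-1,[0,0.006,0.0002],[0,0,0]],[-1,[0,0.0075,0.0002],[0,0,0]],[-1,[0,0.009,0.0003],[0,0,0]],[-1,[0,0.0105,0.0003],[0,0,0]],[-1,[0,0.012,0.0004],[0,0,0]],[-1,[0,0.0135,0.0004],[0,0,0]],[-1,[0,0.0135,0.0004],[0,0,0]]]'; python3 hole.py
```

```text
clock: 7.62
tool_pos: [0.5254, 0.3706, 0.0371]
orientation: [-179.5, 0.3, -83.4]
force: [5.1, -1.6, 16.4]
opening: 0.0004
gripper_force: 8.2
[([275.1, 306.0], 11, [605.4, 371.8, 37.0]), ([288.8, 313.0], 10, [577.1, 377.0, 37.0]), ([332.5, 323.8], 10, [501.5, 369.1, 37.0])]
[([275.2, 305.7], 12, [605.6, 371.0, 37.0]), ([301.2, 317.0], 10, [554.4, 376.7, 37.0]), ([345.3, 327.8], 9, [479.0, 368.6, 37.0])]
```

```bash
python3 -m pendant '[[-1,[0,0.0015,0.0002],[0,0,0]],[-1,[0,0.003,0.0003],[0,0,0]],[-1,[0,0.0045,0.0004],[0,0,0]],[-1,[0,0.006,0.0004],[0,0,0]],[-1,[0,0.0075,0.0005],[0,0,0]],[-1,[0,0.009,0.0005],[0,0,0]],[-1,[0,0.0105,0.0006],[0,0,0]],[-1,[0,0.012,0.0006],[0,0,0]],[-1,[0,0.0135,0.0006],[0,0,0]],[-1,[0,0.0135,0.0006],[0,0,0]]]'; python3 hole.py
```

```text
clock: 8.5
tool_pos: [0.512, 0.369, 0.037]
orientation: [-179.5, 0.3, -83.4]
force: [5.0, -2.0, 21.6]
opening: 0.0004
gripper_force: 10.7
[([275.1, 306.0], 11, [605.4, 371.8, 37.0]), ([288.8, 313.0], 10, [577.1, 377.0, 37.0]), ([332.5, 323.8], 10, [501.5, 369.1, 37.0])]
[([271.4, 297.5], 11, [620.9, 356.0, 37.0]), ([275.2, 305.9], 10, [605.4, 371.5, 37.0]), ([308.8, 319.0], 10, [541.1, 375.6, 37.0]), ([353.2, 329.2], 8, [466.1, 366.3, 37.0])]
```

```bash
python3 -m pendant '[[-1,[0,0.0015,-0.0004],[0,0,0]],[-1,[0,0.003,-0.0004],[0,0,0]],[-1,[0,0.0045,-0.0003],[0,0,0]],[-1,[0,0.006,-0.0002],[0,0,0]],[-1,[0,0.0075,-0.0002],[0,0,0]],[-1,[0,0.009,-0.0002],[0,0,0]],[-1,[0,0.0105,-0.0002],[0,0,0]],[-1,[0,0.012,-0.0001],[0,0,0]],[-1,[0,0.0135,-0.0001],[0,0,0]],[-1,[0,0.0150,-0.0001],[0,0,0]]]'; python3 hole.py pics/s2.png
```

```text
clock: 9.38
tool_pos: [0.4973, 0.3674, 0.037]
orientation: [-179.5, 0.3, -83.4]
force: [5.8, -3.0, 21.9]
opening: 0.0004
gripper_force: 10.6
[([275.1, 306.0], 11, [605.4, 371.8, 37.0]), ([288.8, 313.0], 10, [577.1, 377.0, 37.0]), ([332.5, 323.8], 10, [501.5, 369.1, 37.0])]
[([275.2, 305.7], 12, [605.6, 371.0, 37.0]), ([270.0, 315.0], 5, [603.0, 394.7, 37.0]), ([317.2, 321.0], 10, [526.7, 373.9, 37.0]), ([362.0, 331.3], 7, [451.5, 364.6, 37.0])]
```

View pics/s2.png

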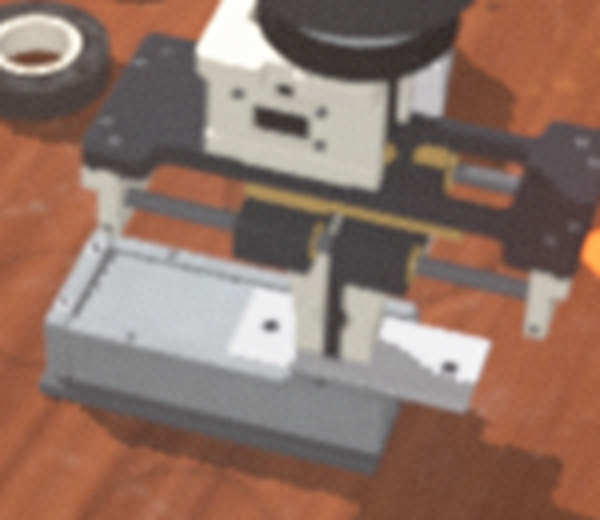

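Bar overhang is about 27–32 mm (bar end at crop (468,410), block corner at (405,390)). I'll slide 4 mm more, then release.

```bash
python3 -m pendant '[[-1,[0,0.0015,-0.0004],[0,0,0]],[-1,[0,0.003,-0.0005],[0,0,0]],[-1,[0,0.004,-0.0005],[0,0,0]],[-1,[0,0.004,-0.001],[0,0,0]],[-1,[0,0.004,-0.002],[0,0,0]],[-1,[0,0.004,-0.004],[0,0,0]],[-1,[0,0.004,-0.008],[0,0,0]],[-1,[0,0.004,-0.02],[0,0,0]],[-1,[0,0.004,-0.05],[0,0,0]],[-1,[0,0.004,-0.08],[0,0,0]]]'; python3 hole.py;  python3 go.py 0.30 0.25 0.16 6.2
```

```text
clock: 10.27
tool_pos: [0.4879, 0.3628, 0.1117]
orientation: [179.8, -0.2, -83.6]
force: [1.3, 0.6, 0.3]
opening: 0.0002
gripper_force: 0.0
[([275.1, 306.0], 11, [605.4, 371.8, 37.0]), ([288.8, 313.0], 10, [577.1, 377.0, 37.0]), ([332.5, 323.8], 10, [501.5, 369.1, 37.0])]
[([275.3, 305.8], 13, [605.4, 371.2, 37.0]), ([321.2, 321.8], 8, [520.0, 372.6, 37.0]), ([366.0, 332.0], 11, [445.1, 363.4, 37.0])]
shift [ 0.0931  0.2025 -0.0421] turn [-3.600e-01 -8.000e-02 -8.967e+01] f [1.08 2.03 6.  ] t 10.32
```

```bash
python3 -m pendant '[[1,[0,0,-0.03],[0,0,-7]],[1,[0.245,0.06,-0.05],[0,0,-90]],[1,[0.245,0.06,-0.05],[0,0,-90]],[1,[0.245,0.06,-0.05],[0,0,-90]],[1,[0.245,0.06,-0.05],[0,0,-90]],[1,[0.245,0.06,-0.05],[0,0,-90]],[1,[0.245,0.06,-0.05],[0,0,-90]],[1,[0.245,0.06,-0.05],[0,0,-90]],[1,[0.245,0.06,-0.05],[0,0,-90]],[1,[0.245,0.06,-0.05],[0,0,-90]]]'; python3 go.py 0.40 0.12 0.16 6.2
python3 - <<'E'
from plant import viewer,sensors
import cv2,numpy as np
from h import *
print(sensors.get_obs()['joint_pos'].round(1))
a=viewer.snapshot('top'); cv2.imwrite('pics/top1.png',a[:,:,::-1])
g=a.min(2); 
bh=cv2.morphologyEx(g,cv2.MORPH_BLACKHAT,np.ones((7,7)))
n,l,s,c=cv2.connectedComponentsWithStats((bh>60).astype(np.uint8))
for i in range(1,n):
    if 185<c[i][0]<245 and 240<c[i][1]<370 and 3<s[i][4]<40: print(c[i].round(1),s[i][4],(plane('top',c[i],.0372)*1e3).round(1))
cv2.imwrite('pics/topc1.png',cv2.resize(a[235:375,175:375,::-1],None,fx=4,fy=4,interpolation=cv2.INTER_CUBIC))
E
```

```text
clock: 11.15
tool_pos: [0.4564, 0.1127, 0.1625]
orientation: [-180.0, 0.0, -12.0]
force: [1.0, 0.2, 0.4]
opening: 0.0617
gripper_force: 0.0
shift [-0.0567  0.0046  0.0025] turn [-1.000e-02  0.000e+00 -1.824e+01] f [0.99 0.22 0.43] t 11.15
[ 37.9   4.2 -29.6  -0.  -56.2  40. ]
[210.9 255.2] 9 [[603.8 373.4  37.2]]
[219.1 254.4] 12 [[605.  359.2  37.2]]
[203.  256.2] 8 [[602.1 387.1  37.2]]
[212.7 304.5] 14 [[518.9 367.3  37.2]]
[216.2 350.2] 11 [[443.2 358.7  37.2]]
```

View pics/topc1.png

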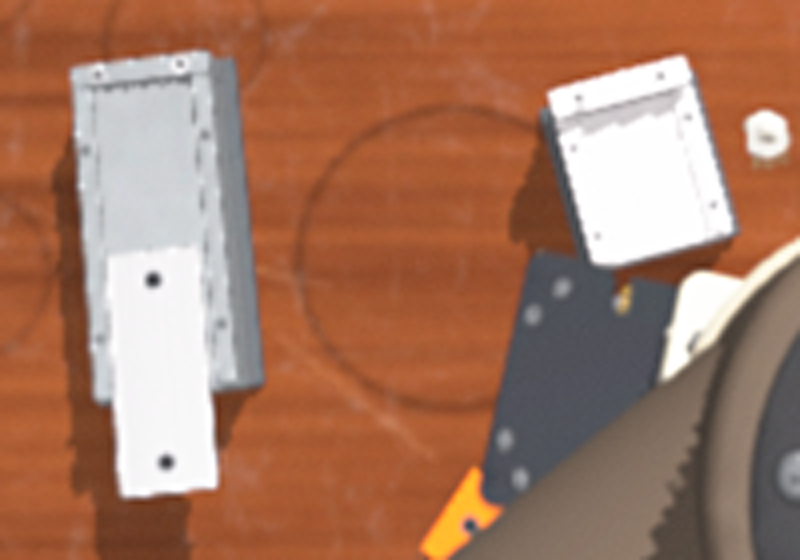

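Bar flat with about 40 mm overhang (crop end at row 493, block edge at row 395, 247 px per 100 mm), so step 1 looks met. Cradle screws are visible at (574,148), (597,236), (687,117) and (713,205).

```bash
python3 -m pendant '[[1,[-0.0567,0.0046,-0.01],[0,0,-18.3]],[1,[-0.0657,-0.238,-0.01],[0,0,-18.5]],[1,[-0.0657,-0.238,-0.01],[0,0,-18.5]],[1,[-0.0657,-0.238,-0.01],[0,0,-18.5]],[1,[-0.0657,-0.238,-0.01],[0,0,-18.5]],[1,[-0.0657,-0.238,-0.01],[0,0,-18.5]],[1,[-0.0657,-0.238,-0.01],[0,0,-18.5]],[1,[-0.0657,-0.238,-0.01],[0,0,-18.5]],[1,[-0.0657,-0.238,-0.01],[0,0,-18.5]]]'; python3 go.py 0.4452 0.3589 0.11 6.5
python3 - <<'E'
import cv2,numpy as np
from h import *
for f in ('pics/top0.png','pics/top1.png'):
    g=cv2.imread(f).min(2); bh=cv2.morphologyEx(g,cv2.MORPH_BLACKHAT,np.ones((5,5)))
    u=[]
    for q in [(574,148),(597,236),(687,117),(713,205),(579,98),(660,76)]:
        x,y=np.array(q)/4+[175,235]; x,y=int(round(x)),int(round(y)); w=bh[y-2:y+3,x-2:x+3].astype(float); w[w<w.max()*.25]=0
        Y,X=np.mgrid[y-2:y+3,x-2:x+3]; u.append([(w*X).sum()/w.sum(),(w*Y).sum()/w.sum()])
    p=plane('top',u[:4],.0365)[:,:2]*1e3; s=plane('top',u[4:],.044)[:,:2]*1e3
    print(p.round(1).tolist(),s.round(1).tolist())
    a,b=(p[0]+p[2])/2,(p[1]+p[3])/2
    print('mid',a,b,'yaw',[np.degrees(np.arctan2(d[1],d[0])).round(2) for d in (p[0]-p[1],p[2]-p[3])], np.degrees(np.arctan2(*((p[0]-p[2])*[-1,1]))).round(2),np.degrees(np.arctan2(*((s[0]-s[1])*[-1,1]))).round(2),'stop mid',s.mean(0))
E
```

```text
clock: 11.95
tool_pos: [0.4427, 0.3619, 0.1712]
orientation: [179.9, 0.1, 6.2]
force: [-0.4, 0.9, 0.1]
opening: 0.088
gripper_force: 0.0
shift [0.0022 0.0031 0.0612] turn [ 0.09  0.09 -0.33] f [-0.38  0.88  0.13] t 11.95
[[573.9, 187.8], [536.3, 177.9], [587.1, 138.8], [549.2, 128.5]] [[594.0, 185.2], [603.6, 150.5]]
mid [580.47261549 163.33046771] [542.76984534 153.17652142] yaw [np.float64(14.79), np.float64(15.36)] 15.08 15.52 stop mid [598.80963257 167.84796378]
[[573.9, 188.2], [536.3, 178.2], [587.1, 138.8], [549.3, 128.7]] [[594.2, 185.3], [603.6, 150.5]]
mid [580.47845408 163.50095574] [542.78520558 153.48405045] yaw [np.float64(14.81), np.float64(14.95)] 14.99 15.09 stop mid [598.93429834 167.9065372 ]
```

```bash
python3 -m pendant '[[1,[0.0022,0.0031,0.03],[0,0,-0.3]],[1,[0.0022,0.0031,0.07],[0,0,-0.3]],[1,[0.0022,0.0031,0.1],[0,0,-0.3]],[1,[0.0022,0.0031,0.12],[0,0,-0.3]],[1,[0.0022,0.0031,0.135],[0,0,-0.3]],[1,[0.0022,0.0031,0.145],[0,0,-0.3]],[1,[0.0022,0.0031,0.150],[0,0,-0.3]],[1,[0.0022,0.0031,0.1505],[0,0,-0.3]],[1,[0.0022,0.0031,0.1505],[0,0,-0.3]]]'; python3 go.py 0.4452 0.3589 0.02 6.5
```

```text
clock: 12.7
tool_pos: [0.4461, 0.3576, 0.0225]
orientation: [-180.0, -0.0, 6.5]
force: [-0.7, 0.1, 0.2]
opening: 0.0879
gripper_force: 0.0
shift [-0.0008 -0.0014  0.0025] turn [-0.02 -0.03 -0.03] f [-0.74  0.07  0.22] t 12.7
```

```bash
python3 -m pendant '[[1,[-0.0008,-0.0012,0.001],[0,0,0]],[0.2,[-0.0008,-0.0012,0.002],[0,0,0]],[0,[-0.0008,-0.0012,0.002],[0,0,0]],[0,[-0.0008,-0.0012,0.002],[0,0,0]],[-0.05,[-0.0008,-0.0012,0.002],[0,0,0]],[-0.1,[-0.0008,-0.0012,0.002],[0,0,0]],[-0.15,[-0.0008,-0.0012,0.002],[0,0,0]],[-0.2,[-0.0008,-0.0012,0.002],[0,0,0]],[-0.3,[-0.0008,-0.0012,0.002],[0,0,0]],[-0.3,[-0.0008,-0.0012,0.002],[0,0,0]]]'; python3 go.py 0.4452 0.3589 0.02 6.5
```

```text
clock: 13.53
tool_pos: [0.445, 0.3587, 0.0199]
orientation: [180.0, -0.0, 6.5]
force: [-0.3, 0.3, -0.7]
opening: 0.0388
gripper_force: 30.0
shift [ 0.0002 -0.0002 -0.0001] turn [ 0. -0.  0.] f [-0.26  0.34 -0.72] t 13.53
```

```bash
python3 -m pendant '[[-0.3,[0,0,-0.0005],[0,0,0]],[-0.3,[0,0,-0.001],[0,0,0]],[-0.3,[0,0,-0.002],[0,0,0]],[-0.3,[0,0,-0.004],[0,0,0]],[-0.3,[0,0,-0.008],[0,0,0]],[-0.3,[0,0,-0.014],[0,0,0]],[-0.3,[0,0,-0.022],[0,0,0]],[-0.3,[0,0,-0.032],[0,0,0]],[-0.3,[0,0,-0.04],[0,0,0]],[-0.3,[0,0,-0.04],[0,0,0]]]'; python3 hole.py
python3 - <<'E'
from plant import viewer,sensors
import cv2
a=viewer.snapshot('side')[:,:,::-1]; cv2.imwrite('pics/s3.png',cv2.resize(a[230:370,250:400],None,fx=4,fy=4,interpolation=cv2.INTER_CUBIC))
E
```

```text
clock: 14.37
tool_pos: [0.4459, 0.3599, 0.0625]
orientation: [-179.8, -0.2, 6.5]
force: [0.1, 0.2, 0.0]
opening: 0.0387
gripper_force: 30.0
[([275.1, 306.0], 11, [605.4, 371.8, 37.0]), ([288.8, 313.0], 10, [577.1, 377.0, 37.0]), ([332.5, 323.8], 10, [501.5, 369.1, 37.0])]
[([276.1, 304.2], 8, [605.8, 367.3, 37.0]), ([320.8, 303.0], 10, [539.1, 332.0, 37.0]), ([335.5, 317.5], 6, [502.8, 353.6, 37.0]), ([351.0, 330.0], 7, [468.8, 369.4, 37.0])]
```

View pics/s3.png

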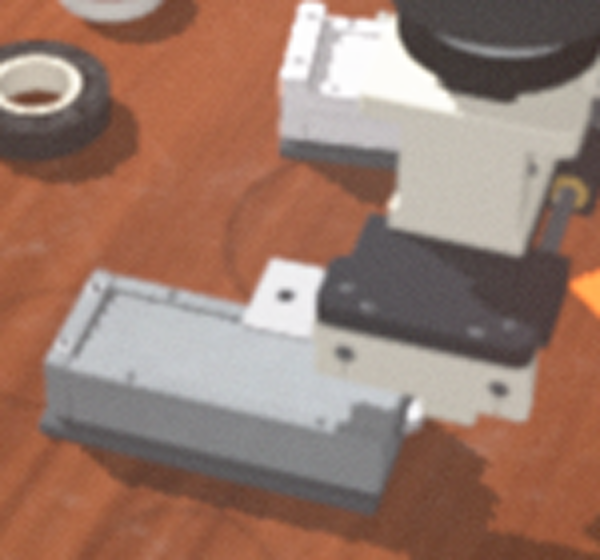

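The bar is lifted clear, pinched level at its free end, with a hole at crop (286,295) and the flap down at (412,412).

```bash
python3 go.py 0.5049 0.1432 0.085 15; python3 - <<'E'
from h import *
print(proj('side',[.5207,.3738,.0796]),'seen 320.8 303.0')
E
```

```text
shift [ 0.035   0.2212 -0.0245] turn [-0.07 -0.06 -8.5 ] f [ 0.24 -0.15 -1.54] t 14.47
[[321.0696577  303.05117277]] seen 320.8 303.0
```

```bash
python3 -m pendant '[[-0.3,[0.002,0.01,-0.015],[0,0,-0.5]],[-0.3,[0.005,0.03,-0.025],[0,0,-1.5]],[-0.3,[0.009,0.058,-0.025],[0,0,-2.5]],[-0.3,[0.014,0.09,-0.025],[0,0,-4]],[-0.3,[0.019,0.12,-0.025],[0,0,-5]],[-0.3,[0.024,0.15,-0.025],[0,0,-6]],[-0.3,[0.029,0.18,-0.025],[0,0,-7]],[-0.3,[0.033,0.204,-0.025],[0,0,-8]],[-0.3,[0.035,0.216,-0.025],[0,0,-8.5]],[-0.3,[0.035,0.2212,-0.025],[0,0,-8.5]]]'; python3 -m pendant '[[-0.3,[0,0,0],[0,0,0]],[-0.3,[0,0,0],[0,0,0]],[-0.3,[0,0,0],[0,0,0]]]';python3 go.py 0.5049 0.1432 0.06 15
python3 - <<'E'
from plant import viewer,sensors
import cv2,numpy as np
from h import *
o=sensors.get_obs(); p=o['tool_pos']; zt=p[2]+.0173
a=viewer.snapshot('top'); cv2.imwrite('pics/topc2.png',cv2.resize(a[235:335,285:405,::-1],None,fx=6,fy=6,interpolation=cv2.INTER_CUBIC))
cv2.imwrite('pics/top2.png',a[:,:,::-1])
cv2.imwrite('pics/side2.png',viewer.snapshot('side')[:,:,::-1])
yw=np.radians(o['orientation'][2]); u=np.array([np.cos(yw),np.sin(yw),0]); v=np.array([-u[1],u[0],0])
b=np.array([p[0],p[1],zt])
P=[b+74.2e-3*u, b+86e-3*u+.02*v, b+86e-3*u-.02*v]
print(o['orientation'],'pred hole, corners crop px',((proj('top',P)-[285,235]+.5)*6).round(1).tolist())
E
```

```text
clock: 15.3
tool_pos: [0.5047, 0.1408, 0.0845]
orientation: [180.0, 0.1, 14.9]
force: [-0.3, 0.1, -0.4]
opening: 0.0389
gripper_force: 30.0
clock: 15.55
tool_pos: [0.5047, 0.1436, 0.0849]
orientation: [-180.0, -0.0, 15.0]
force: [0.6, 0.0, -0.2]
opening: 0.0392
gripper_force: 30.0
shift [0.0001 0.0004 0.0249] turn [-0.   -0.    0.03] f [ 0.61  0.03 -0.19] t 15.55
[-1.79995804e+02 -8.05937249e-04  1.50264064e+01] pred hole, corners crop px [[290.4, 182.1], [205.4, 159.4], [351.1, 119.4]]
```

View pics/topc2.png

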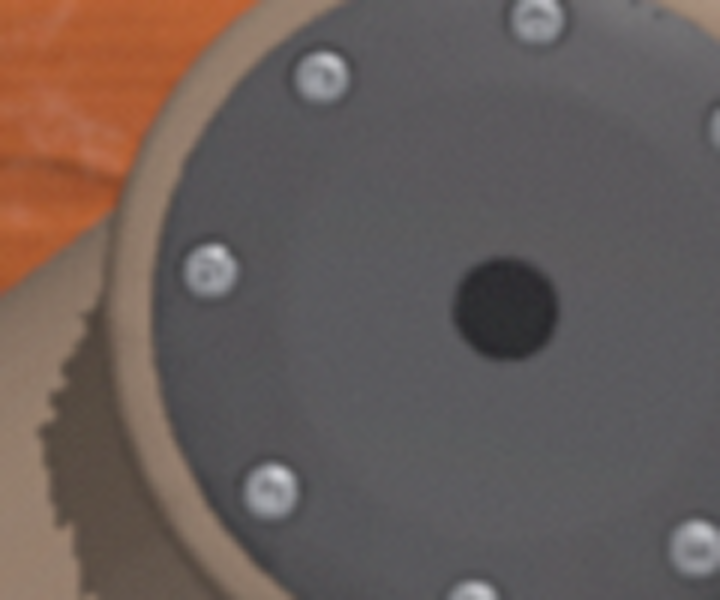

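The arm's wrist covers the bar and cradle in this view (black flange hole at (507,310)), so I rely on the pinch geometry and the force feedback.

```bash
python3 -m pendant '[[-0.3,[0,0.0004,0.008],[0,0,0]],[-0.3,[0,0.0004,0.02],[0,0,0]],[-0.3,[0,0.0004,0.032],[0,0,0]],[-0.3,[0,0.0004,0.042],[0,0,0]],[-0.3,[0,0.0004,0.05],[0,0,0]],[-0.3,[0,0.0004,0.055],[0,0,0]],[-0.3,[0,0.0004,0.0565],[0,0,0]],[-0.3,[0,0.0004,0.057],[0,0,0]],[-0.3,[0,0.0004,0.057],[0,0,0]]]'; python3 go.py 0.5049 0.1432 0.024 15;python3 -m pendant '[[-0.3,[0,0,0.0004],[0,0,0]],[-0.3,[0,0,0.0008],[0,0,0]],[-0.3,[0,0,0.0012],[0,0,0]],[-0.3,[0,0,0.0016],[0,0,0]],[-0.3,[0,0,0.0018],[0,0,0]]]'; python3 go.py 0.5049 0.1432 0.024 15
```

```text
clock: 16.4
tool_pos: [0.5051, 0.1426, 0.0281]
orientation: [-180.0, -0.0, 15.0]
force: [-1.0, 0.2, -1.2]
opening: 0.0389
gripper_force: 30.0
shift [-0.     -0.0006  0.0041] turn [-0.   -0.02  0.01] f [-0.97  0.17 -1.17] t 16.4
clock: 16.82
tool_pos: [0.5049, 0.1425, 0.0263]
orientation: [-180.0, -0.0, 15.0]
force: [0.9, -0.3, -0.5]
opening: 0.039
gripper_force: 30.0
shift [ 0.0001 -0.0007  0.0023] turn [-0.01 -0.01  0.  ] f [ 0.86 -0.34 -0.48] t 16.82
```

```bash
python3 -m pendant '[[-0.3,[0,-0.0006,0.0002],[0,0,0]],[-0.3,[0,-0.0007,0.0006],[0,0,0]],[-0.3,[0,-0.0007,0.001],[0,0,0]],[-0.3,[0,-0.0007,0.001],[0,0,0]]]'; python3 go.py 0.5049 0.1432 0.024 15
```

```text
clock: 17.15
tool_pos: [0.5047, 0.1431, 0.0251]
orientation: [180.0, 0.0, 15.0]
force: [0.2, 0.3, -0.3]
opening: 0.0387
gripper_force: 30.0
shift [ 0.0003 -0.      0.0011] turn [0.   0.01 0.  ] f [ 0.21  0.34 -0.34] t 17.15
```

```bash
python3 -m pendant '[[-0.3,[0,0,0.0004],[0,0,0]],[-0.3,[0,0,0.0008],[0,0,0]],[-0.3,[0,0,0.001],[0,0,0]],[-0.3,[0,0,0.001],[0,0,0]]]'; python3 go.py 0.5049 0.1432 0.024 15
```

```text
clock: 17.48
tool_pos: [0.5047, 0.1431, 0.0241]
orientation: [180.0, 0.0, 15.0]
force: [0.4, 0.5, -2.0]
opening: 0.0388
gripper_force: 30.0
shift [ 0.0003 -0.      0.0001] turn [0.   0.01 0.  ] f [ 0.38  0.55 -1.98] t 17.48
```

```bash
python3 -m pendant '[[-0.3,[0,0,0.0004],[0,0,0]],[-0.3,[0,0,0.0008],[0,0,0]],[-0.3,[0,0,0.001],[0,0,0]],[-0.3,[0,0,0.001],[0,0,0]]]'; python3 go.py 0.5049 0.1432 0.024 15
```

```text
clock: 17.82
tool_pos: [0.5047, 0.1431, 0.0231]
orientation: [180.0, 0.0, 15.0]
force: [0.3, 0.8, -1.1]
opening: 0.0388
gripper_force: 30.0
shift [ 0.0002 -0.     -0.0009] turn [0. 0. 0.] f [ 0.31  0.82 -1.09] t 17.82
```

```bash
python3 -m pendant '[[-0.3,[0,0,0.0004],[0,0,0]],[-0.3,[0,0,0.0008],[0,0,0]],[-0.3,[0,0,0.001],[0,0,0]],[-0.3,[0,0,0.001],[0,0,0]]]'
```

```text
clock: 18.15
tool_pos: [0.5047, 0.1431, 0.0221]
orientation: [180.0, 0.0, 15.0]
force: [1.0, 0.4, -1.3]
opening: 0.0388
gripper_force: 30.0
```

```bash
python3 -m pendant '[[-0.3,[0,0,0.0004],[0,0,0]],[-0.3,[0,0,0.0008],[0,0,0]],[-0.3,[0,0,0.001],[0,0,0]],[-0.3,[0,0,0.001],[0,0,0]]]'; python3 go.py 0.5049 0.1432 0.024 15
```

```text
clock: 18.48
tool_pos: [0.5047, 0.1431, 0.0211]
orientation: [180.0, 0.0, 15.0]
force: [-0.1, -0.0, -1.4]
opening: 0.0388
gripper_force: 30.0
shift [ 0.0002 -0.     -0.0029] turn [0.   0.   0.01] f [-0.12 -0.   -1.39] t 18.48
```

```bash
python3 -m pendant '[[-0.3,[0,0,0.0004],[0,0,0]],[-0.3,[0,0,0.0008],[0,0,0]],[-0.3,[0,0,0.001],[0,0,0]],[-0.3,[0,0,0.001],[0,0,0]]]'
```

```text
clock: 18.82
tool_pos: [0.5047, 0.1432, 0.0202]
orientation: [180.0, -0.0, 15.0]
force: [-0.8, -0.2, 1.2]
opening: 0.0391
gripper_force: 30.0
```

```bash
python3 -m pendant '[[-0.3,[0,0,0.0004],[0,0,0]],[-0.3,[0,0,0.0008],[0,0,0]],[-0.3,[0,0,0.001],[0,0,0]],[-0.3,[0,0,0.001],[0,0,0]]]'; python3 go.py 0.5049 0.1432 0.024 15
```

```text
clock: 19.15
tool_pos: [0.5048, 0.1432, 0.0193]
orientation: [-180.0, -0.0, 15.0]
force: [-1.1, -0.9, 4.0]
opening: 0.039
gripper_force: 30.0
shift [ 0.0001  0.     -0.0047] turn [-0.   -0.02  0.01] f [-1.14 -0.9   3.98] t 19.15
```

```bash
python3 -m pendant '[[-0.3,[0,0,-0.0004],[0,0,0]],[-0.3,[0,0.0004,-0.0004],[0,0,0]],[-0.3,[0,0.0008,-0.0004],[0,0,0]],[-0.3,[0,0.0012,-0.0004],[0,0,0]],[-0.3,[0,0.0016,-0.0004],[0,0,0]],[-0.3,[0,0.0020,-0.0004],[0,0,0]],[-0.3,[0,0.0020,-0.0004],[0,0,0]]]';python3 go.py 0.5049 0.1432 0.024 15
```

```text
clock: 19.73
tool_pos: [0.5054, 0.142, 0.0196]
orientation: [-180.0, -0.0, 15.0]
force: [-2.6, 5.7, 3.8]
opening: 0.0387
gripper_force: 30.0
shift [-0.0001 -0.0013 -0.0044] turn [-0.05 -0.04  0.02] f [-2.64  5.68  3.77] t 19.73
```

```bash
python3 -m pendant '[[-0.3,[0,-0.0008,0],[0,0,0]],[-0.3,[0,-0.0016,0],[0,0,0]],[-0.3,[0,-0.0024,0],[0,0,0]],[-0.3,[0,-0.0032,0],[0,0,0]],[-0.3,[0,-0.004,0],[0,0,0]],[-0.3,[0,-0.004,0],[0,0,0]]]';python3 go.py 0.5049 0.1432 0.024 15
```

```text
clock: 20.23
tool_pos: [0.504, 0.1445, 0.0195]
orientation: [180.0, 0.0, 15.0]
force: [1.2, -4.5, 4.7]
opening: 0.0389
gripper_force: 30.0
shift [ 0.0005  0.0015 -0.0045] turn [ 0.03  0.04 -0.03] f [ 1.16 -4.46  4.68] t 20.23
```

Symmetric side forces (±6 N at ±2 mm) show the bar is between the lips. I re-centre it and push it towards the stop.

```bash
python3 -m pendant '[[-0.3,[0,0.001,-0.0002],[0,0,0]],[-0.3,[0,0.002,-0.0004],[0,0,0]],[-0.3,[0.0004,0.002,-0.0004],[0,0,0]],[-0.3,[0.0008,0.002,-0.0004],[0,0,0]],[-0.3,[0.0012,0.002,-0.0004],[0,0,0]],[-0.3,[0.0016,0.002,-0.0004],[0,0,0]],[-0.3,[0.002,0.002,-0.0004],[0,0,0]],[-0.3,[0.0024,0.002,-0.0004],[0,0,0]],[-0.3,[0.0028,0.002,-0.0004],[0,0,0]],[-0.3,[0.0032,0.002,-0.0004],[0,0,0]]]';python3 go.py 0.5097 0.1445 0.02 15
```

```text
clock: 21.07
tool_pos: [0.5078, 0.144, 0.0199]
orientation: [180.0, 0.0, 15.0]
force: [-1.3, -1.4, 1.9]
opening: 0.0386
gripper_force: 30.0
shift [ 0.0019  0.     -0.0001] turn [0.   0.   0.01] f [-1.34 -1.36  1.9 ] t 21.07
```

```bash
python3 -m pendant '[[-0.3,[0.0004,0,0],[0,0,0]],[-0.3,[0.0008,0,0],[0,0,0]],[-0.3,[0.0012,0,0],[0,0,0]],[-0.3,[0.0012,0,0],[0,0,0]]]';python3 go.py 0.5097 0.1445 0.02 15
```

```text
clock: 21.4
tool_pos: [0.5091, 0.1443, 0.02]
orientation: [-180.0, -0.0, 15.0]
force: [-0.8, -0.3, 1.7]
opening: 0.0387
gripper_force: 30.0
shift [ 0.0007 -0.     -0.    ] turn [-0. -0.  0.] f [-0.81 -0.26  1.69] t 21.4
```

```bash
python3 -m pendant '[[-0.3,[0.0004,0,0],[0,0,0]],[-0.3,[0.0008,0,0],[0,0,0]],[-0.3,[0.001,0,0],[0,0,0]],[-0.3,[0.001,0,0],[0,0,0]]]'
```

```text
clock: 21.73
tool_pos: [0.5092, 0.1442, 0.0198]
orientation: [180.0, 0.1, 15.0]
force: [-4.0, 0.8, 3.6]
opening: 0.0388
gripper_force: 30.0
```

```bash
python3 -m pendant '[[-0.3,[0.0004,0,0],[0,0,0]],[-0.3,[0.0008,0,0],[0,0,0]],[-0.3,[0.001,0,0],[0,0,0]],[-0.3,[0.001,0,0],[0,0,0]]]'; python3 go.py 0.5097 0.1445 0.02 15
```

```text
clock: 22.07
tool_pos: [0.5094, 0.1441, 0.0196]
orientation: [180.0, 0.2, 15.0]
force: [-7.1, 0.5, 7.2]
opening: 0.0387
gripper_force: 30.0
shift [ 0.0004 -0.0003 -0.0004] turn [ 0.03  0.16 -0.02] f [-7.07  0.49  7.16] t 22.07
```

```bash
python3 -m pendant '[[-0.3,[-0.0005,0,-0.0003],[0,0,0]],[-0.3,[-0.001,0,-0.0005],[0,0,0]],[-0.3,[-0.0012,0,-0.0005],[0,0,0]],[-0.3,[-0.0012,0,-0.0005],[0,0,0]]]'; python3 -m pendant '[[0.1,[0,0,0],[0,0,0]],[0.3,[0,0,0],[0,0,0]],[0.6,[0,0,0],[0,0,0]],[0.6,[0,0,0],[0,0,0]],[0.6,[0,0,0],[0,0,0]]]'; python3 go.py 0.5097 0.1445 0.02 15
```

```text
clock: 22.4
tool_pos: [0.5093, 0.1441, 0.0202]
orientation: [180.0, 0.1, 15.0]
force: [-3.6, -1.2, 0.5]
opening: 0.039
gripper_force: 30.0
clock: 22.82
tool_pos: [0.5102, 0.1448, 0.0206]
orientation: [-180.0, -0.1, 15.0]
force: [0.3, -0.0, -0.8]
opening: 0.0664
gripper_force: 0.0
shift [-0.0006  0.0002  0.0006] turn [-0.01 -0.05  0.01] f [ 0.3  -0.03 -0.83] t 22.82
```

```bash
python3 -m pendant '[[0.6,[0,0,-0.01],[0,0,0]],[0.6,[0,0,-0.04],[0,0,0]],[0.6,[0,0,-0.08],[0,0,0]],[0.6,[-0.02,0.02,-0.12],[0,0,0]],[0.6,[-0.18,0.25,-0.14],[0,0,0]],[0.6,[-0.18,0.25,-0.14],[0,0,0]],[0.6,[-0.18,0.25,-0.14],[0,0,0]],[0.6,[-0.18,0.25,-0.14],[0,0,0]],[0.6,[-0.18,0.25,-0.14],[0,0,0]],[0.6,[-0.18,0.25,-0.14],[0,0,0]]]'; python3 -m pendant '[[0.6,[-0.03,0.05,0],[0,0,0]],[0.6,[-0.03,0.05,0],[0,0,0]],[0.6,[-0.03,0.05,0],[0,0,0]],[0.6,[-0.03,0.05,0],[0,0,0]]]'
python3 - <<'E'
from plant import viewer
import cv2,numpy as np
from h import *
a=viewer.snapshot('top')[:,:,::-1]; s=viewer.snapshot('side')[:,:,::-1]
cv2.imwrite('pics/fin.png',np.hstack([cv2.resize(a[240:340,295:375],(400,500),interpolation=cv2.INTER_CUBIC),cv2.resize(s[210:290,300:364],(400,500),interpolation=cv2.INTER_CUBIC)]))
g=a.min(2); bh=cv2.morphologyEx(g,cv2.MORPH_BLACKHAT,np.ones((7,7)))
n,l,st,c=cv2.connectedComponentsWithStats((bh>60).astype(np.uint8))
cy,sy=np.cos(np.radians(15)),np.sin(np.radians(15))
for i in range(1,n):
    if 300<c[i][0]<370 and 240<c[i][1]<340 and 4<st[i][4]<40:
        p=plane('top',c[i],.0376)[0]*1e3-[561.6,158.4,0]; print(c[i].round(1),st[i][4],'in cradle',(p[0]*cy+p[1]*sy).round(1),(-p[0]*sy+p[1]*cy).round(1))
E
```

```text
clock: 23.65
tool_pos: [0.4117, -0.1118, 0.1586]
orientation: [180.0, -0.1, 15.1]
force: [0.9, -0.5, 1.0]
opening: 0.0699
gripper_force: 0.0
clock: 23.98
tool_pos: [0.3964, -0.1674, 0.158]
orientation: [180.0, -0.1, 14.8]
force: [0.1, 0.4, -0.4]
opening: 0.0701
gripper_force: 0.0
[332.3 267.2] 12 in cradle 19.9 -0.5
[354.6 296.3] 7 in cradle -37.6 -23.4
[344.6 310.4] 13 in cradle -55.9 -0.7
```

View pics/fin.png

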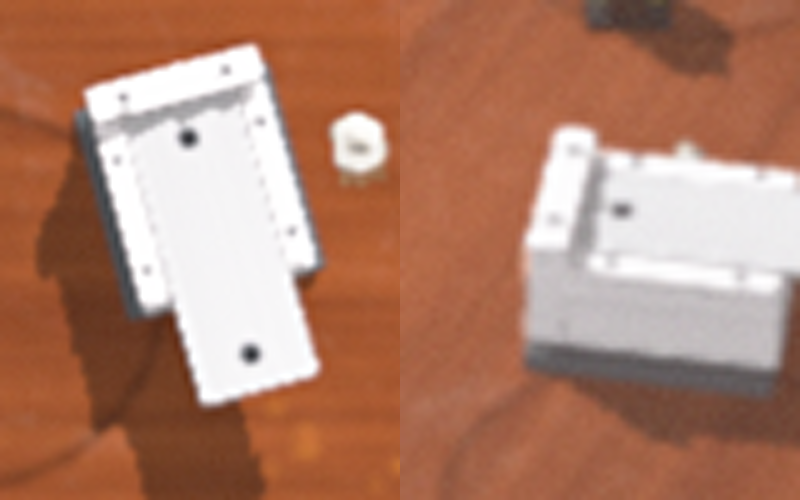

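The bar lies flat between the lips, with holes at (188,138) and (251,354). Its centre is about (-18.0, -0.6) mm in the cradle frame, within tolerance.

```bash
python3 -c "
from plant import workorder; print(workorder.close_job())"
```

```text
the job is handed in; nothing more can be done
None
```

The job is handed in (no verdict came back): the bar lies flat in the cradle, against the stop when pushed home and last measured about 0.5 mm short of the nominal home position, well inside the 3 mm limit; forces read at the tool stayed at or below about 22 N.

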